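# Steady the drop hook and hang the strand bar on it

### The job

The drop hook on the little gallows stand is swinging. Steady it with a light touch and let go of it so that it hangs still by itself, and only then pick up the wooden strand bar and hang it by its eye on the hook. Leave it hanging freely, level and still, and do not disturb the pliers, the vial and the tape roll.

Things in the scene. Friction and masses are not known exactly. Their poses are not given: they have to be found in the camera images.
- stand: Gallows stand, fixed, upright, its post away from the robot (yaw within 0.25). Origin on the table under the hook's pivot; x points from the hook to the post, y along the pivot's axis. Base plate 190 x 130 x 12 mm (x -45 to 145 mm), 16 mm post at x = 115 mm, and at 300 mm height a 12 mm rod from the post to the pivot, ending at x = -10 mm in a 24 mm wide, 18 mm high fork.
- drop_hook (a joint): Swing angle of the hook about its pivot, rad; 0 = straight down, its rest; positive = lower end swung to the stand's -x, away from the post. It swings freely by its weight, almost without friction (about 0.7 s a period, most of a minute to die away), within 0.9 either way. The hook weighs about 70 g.
- hook_pivot (a point): The hook's pivot at the end of the stand's arm, 300 mm above the table, over the stand's origin. At rest the hook's seat is 125 mm straight below it.
- hook_seat (a point): Where an eye rests in the hook: top of the bend, 125 mm below the pivot; swings along, z to the pivot. The hook is a J of 8 mm round steel bar in the stand's x-z plane, its bend's underside 8 mm below the seat. At rest the shank is 17 mm behind the seat (+x), the tip 19 mm before it (-x), with a 12 mm brass ball on it whose top is 24 mm above the seat. Gap from shank to tip 24 mm.
- strand_bar: Loose light-wood bar, 200 mm long (y), 24 mm thick (x), 32 mm high (z), about 0.2 kg, standing on its underside, where its origin is (centre). Both ends are alike. An upright steel ring, the eye, stands in the middle of its top. 6 mm brass pegs at y = -48, -16, 16, 48 mm stick out 18 mm from both faces at half height; beyond 55 mm from the middle the faces are bare for gripping.
- bar_eye (a point): Centre of the bar's eye, 56 mm above the bar's underside, 24 mm above its top: a ring of 7 mm wire in the bar's y-z plane (hole looks along x), hole 40 mm across, 54 mm outside. When the bar hangs, the hook's bend passes through the hole and this point is 20 mm below the hook's seat.
- pliers: Bystander: round-nose pliers with red handles, 43 x 127 x 11 mm, lying on the table. Origin at the middle of its underside.
- vial: Bystander: clear vial of beads with black cap, 29 mm wide, 52 mm high, standing. Origin at the centre of its underside.
- tape: Bystander: roll of brown tape, 96 mm across, 48 mm high, lying flat. Origin at the centre of its underside.

How it is judged:
By the outcome, as a careful person would: the job done as asked, in the order asked, and still so for the second after the job is handed in, with the robot touching nothing.
It also fails if it takes over 72 s, if anything falls off the work surface, if the arm or the gripper's body presses on something with over 40 N, if the wrist force passes 120 N, or if a joint passes its speed limit or range.

### The arm

A 6-joint arm with a two-finger parallel gripper is mounted at the origin on the work surface; the furniture and walls round the work are solid. World frame = base frame: x ahead of the robot, y to its left, z up, the work surface at z = 0. Lengths are in m, angles in rad, forces in N, time in s.
With the tool pointing down it reaches from about 0.325 to 0.775 m from the base axis. Payload 5.5 kg.
Tool frame: the origin (TCP) lies between the finger pads; the fingertips stand 8 mm ahead of it and the grasp point (between the pads) lies 11 mm behind it (tcp_to_tips is the distance from the TCP to the fingertips, in m); z points along the fingers, y is the line along which they close (so a half turn about z gives the same grasp; the last joint's range is limited). The gripper opens to 88 mm and grips with 3 to 60 N. Pads are 20 mm wide; open, the fingers measure 115 mm over their backs; the gripper's body (75 mm by 178 mm) begins 61 mm behind the grasp point.
Start: joints at [1.07, 0.091, 1.231, -0, 1.82, -0.057], TCP at [0.258, 0.542, 0.231] pointing down, gripper open.
Joint ranges: [-2.87, 2.87], [-0.86, 2.18], [0.17, 2.46], [-1.51, 4.65], [0.06, 2.69], [-2.65, 2.65]. Speed limits (rad/s): [2.57, 2.57, 3.01, 3.14, 3.14, 3.14].

### API

Orientations are given as a unit quaternion [w, x, y, z].
In Python, from bench import * gives the robot as it stands. Calls block until the motion is done:
- move_to(position, orientation): joint-space move of the TCP to a pose.
- move_l(position, speed=0.15, orientation=None): straight line of the TCP; orientation=None keeps the orientation; speed is the mean speed in m/s.
- movej(angles): joint-space move.
- gripper_open() and close(): open the fingers fully, or close them until they stop; the grip force is fixed at half the most.
- hold(seconds).
- inverse_kinematics(position, orientation): joint angles nearest the present ones, or None.
- state(): the state.
- get_image(name): name is "scene" or "top" or "wrist"; returns a dict with "frame" (400x640x3 uint8, blue, green, red), "depth" (400x640 float32, m along the optical axis (not along the pixel's ray), 0 where there is no reading), "camera_matrix" (3x3 intrinsics, pixels), "k1" (the pictures are not rectified: a ray, as slopes to the right and down, at radius r is drawn at 1 + k1 r^2 times it, then the intrinsics apply), "view" (4x4, takes a point from world to camera coordinates). Camera axes: x right, y up, looking along -z (the intrinsics and any distortion apply to the point x, -y, -z); pixel columns grow to the right and rows downward; lengths in m; the calibration is good to about 2 mm. A picture is of the moment at which its call begins.
A pose or a line that the arm cannot do raises IKError and nothing moves.
- job_done(): hands the job in; it is judged then, once.
The state is a dict: "time": time; "joint_pos": joint angles; "dq": joint speeds; "joint_torque": joint torques, N m; "ee_pos": TCP position; "ee_rot": TCP orientation; "ft_force": force on the tool from outside, world axes, zero at the start; "moment": the same for the moment, N m; "finger_gap": finger opening in m; "finger_force": force on a finger pad.
Only numpy, scipy, OpenCV 4.12 (cv2) and the standard library are available. Lean on these libraries where they do the work, as an engineer would, in place of code of your own. Each camera call takes 0.05 s, during which the arm holds its last target. There are 200 camera calls.

## Working session

There is one attempt and no reset: what is moved stays moved. The work goes in short steps, each a Python script; the robot and the scene stay as the last script left them, time stands still between calls to the robot, and variables do not carry over. Pictures are saved under pics/ and viewed, at most 10 in all, crops included, and the job is handed in when it is done.

```bash
ls; mkdir -p pics; cat > h.py <<'E'
from bench import *
import numpy as np, cv2
def snap(n,save=None):
    im=get_image(n)
    if save: cv2.imwrite('pics/'+save,im['frame'])
    return im
def pts(im):
    "world point per pixel from depth"
    K=np.array(im['camera_matrix']);k1=im['k1'];d=im['depth']
    v,u=np.mgrid[:d.shape[0],:d.shape[1]]
    x,y=ray(im,u,v)
    P=np.stack([x*d,-y*d,-d],-1)
    T=np.linalg.inv(np.array(im['view']))
    W=P@T[:3,:3].T+T[:3,3]; W[d<=0]=np.nan
    return W
def ray(im,u,v):
    K=np.array(im['camera_matrix'])
    x=(np.asarray(u,float)-K[0,2])/K[0,0]; y=(np.asarray(v,float)-K[1,2])/K[1,1]
    r0=np.hypot(x,y); r=r0.copy()
    for _ in range(15): r=r0/(1+im['k1']*r*r)
    s=1/(1+im['k1']*r*r)
    return x*s,y*s
def plane(im,u,v,z):
    x,y=ray(im,u,v);T=np.linalg.inv(np.array(im['view']))
    D=T[:3,:3]@np.array([x,-y,-1.]);C=T[:3,3]
    return C+D*(z-C[2])/D[2]
E
python3 - <<'E'
from h import *
print(state())
for n in('scene','top'):
    im=snap(n,n+'0.png');print(n,im['k1'],np.linalg.inv(im['view'])[:3].round(3).tolist(),im['camera_matrix'])
    np.savez('pics/'+n+'0.npz',**im)
E
```

```text
pics
{'time': 0.0, 'joint_pos': array([ 1.07028055e+00,  9.18282987e-02,  1.23185924e+00, -4.36133820e-07,
        1.81980483e+00, -5.67283195e-02]), 'dq': array([-0.00052018,  0.00040591, -0.00061711, -0.00070732, -0.00035123,
       -0.00022013]), 'joint_torque': array([ 1.07976408e-03, -4.46443069e+01, -4.06458592e+01,  7.00633158e-02,
        2.88502680e-02, -1.90541109e-04]), 'ee_pos': array([0.25750035, 0.54162497, 0.22954021]), 'ee_rot': array([-2.61036739e-04,  2.20077268e-01,  9.75481980e-01, -9.13283397e-04]), 'ft_force': array([0.93105962, 0.1792829 , 0.50030636]), 'moment': array([0.00682759, 0.02388664, 0.01639074]), 'finger_force': 0.0, 'finger_gap': 0.0880445931185666}
scene -0.03665302759529269 [[0.812, 0.394, -0.431, -0.026], [-0.584, 0.565, -0.583, -0.895], [0.014, 0.725, 0.688, 1.143]] [[457.20768552   0.         322.59360415]
 [  0.         457.20768552 192.74905457]
 [  0.           0.           1.        ]]
top -0.10248191113879956 [[-0.02, 0.994, -0.106, 0.414], [-1.0, -0.022, -0.018, -0.108], [-0.021, 0.106, 0.994, 1.671]] [[504.9136696    0.         313.82616381]
 [  0.         504.9136696  196.13101631]
 [  0.           0.           1.        ]]
```

View pics/scene0.png

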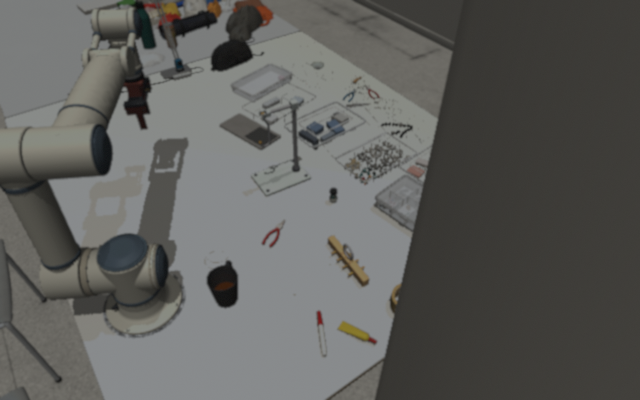

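View pics/top0.png

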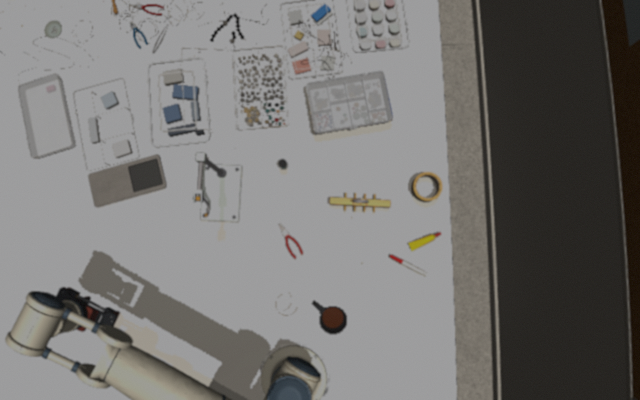

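```bash
python3 - <<'E'
from h import *
im=dict(np.load('pics/top0.npz')); W=pts(im); f=im['frame']
hsv=cv2.cvtColor(f,cv2.COLOR_BGR2HSV)
m=cv2.inRange(hsv,(15,80,80),(35,255,255))
m[:,:320]=0; m[:,400:]=0
n,l,s,c=cv2.connectedComponentsWithStats(m)
for i in range(1,n):
    if s[i,4]>40:
        print(s[i],c[i],np.nanmedian(W[l==i],0)); 
        r=cv2.minAreaRect(np.argwhere(l==i)[:,::-1].astype(np.float32)); b=cv2.boxPoints(r)
        print(r,[plane(im,*p,0.032).round(3) for p in b])
# stand heights map
reg=W[140:230,180:250]
for lo,hi in((.006,.02),(.05,.13),(.13,.29),(.29,.33)):
    k=(reg[...,2]>lo)&(reg[...,2]<hi); v,u=np.nonzero(k); print(lo,k.sum(),np.nanmedian(reg[k],0),reg[k].min(0),reg[k].max(0))
k=(reg[...,2]>.285)
p=reg[k];print(p[np.argsort(p[:,0])][::4].round(3).tolist())
cv2.imwrite('pics/topc.png',cv2.resize(np.hstack([f[140:230,180:260],(np.nan_to_num(W[140:230,180:260,2:])/.33*255).clip(0,255).astype(np.uint8).repeat(3,2)]),None,fx=5,fy=5,interpolation=cv2.INTER_NEAREST))
i2=dict(np.load('pics/scene0.npz'));W2=pts(i2)
print(W2[100,298],W2[168,296],W[202,335],W[150,30],W[245,290],W[163,282],W[175,427])
E
```

```text
[330 194  60  17 406] [359.39162562 202.37438424] [ 0.56454066 -0.22064599  0.03061365]
((359.5, 202.0), (16.0, 59.0), 90.0) [array([ 0.595, -0.13 ,  0.032]), array([ 0.59 , -0.323,  0.032]), array([ 0.538, -0.321,  0.032]), array([ 0.542, -0.129,  0.032])]
0.006 1985 [0.6104922  0.22986751 0.01153987] [0.48809927 0.13821094 0.00600539] [0.79139448 0.37443397 0.01987702]
0.05 64 [0.67989142 0.23302694 0.06018588] [0.66689143 0.22028815 0.05004833] [0.78093876 0.36037903 0.1271029 ]
0.13 130 [0.66779065 0.23172055 0.19908536] [0.51565207 0.21782771 0.13210906] [0.68056951 0.24439089 0.28942514]
0.29 346 [0.62247699 0.23156014 0.3064581 ] [0.55034762 0.215103   0.29019747] [0.68884491 0.2498332  0.32167137]
[[0.55, 0.227, 0.306], [0.553, 0.225, 0.303], [0.554, 0.248, 0.303], [0.556, 0.224, 0.307], [0.556, 0.242, 0.304], [0.558, 0.246, 0.311], [0.559, 0.238, 0.308], [0.559, 0.226, 0.299], [0.561, 0.224, 0.308], [0.562, 0.249, 0.308], [0.562, 0.237, 0.299], [0.564, 0.238, 0.307], [0.565, 0.247, 0.306], [0.567, 0.228, 0.305], [0.568, 0.226, 0.298], [0.57, 0.246, 0.31], [0.57, 0.245, 0.303
[... 1155 characters left out ...]
0.313], [0.67, 0.218, 0.289], [0.671, 0.239, 0.317], [0.672, 0.218, 0.311], [0.673, 0.218, 0.29], [0.674, 0.231, 0.316], [0.675, 0.221, 0.311], [0.676, 0.222, 0.32], [0.677, 0.232, 0.312], [0.678, 0.241, 0.311], [0.679, 0.237, 0.317], [0.68, 0.224, 0.312], [0.681, 0.235, 0.311], [0.682, 0.234, 0.318], [0.683, 0.224, 0.312], [0.683, 0.24, 0.313], [0.685, 0.229, 0.315], [0.686, 0.216, 0.31], [0.688, 0.234, 0.316], [0.689, 0.221, 0.31]]
[0.94271888 0.61654439 0.01961214] [0.67174271 0.22032098 0.02320497] [ 0.56809752 -0.14598948  0.03136685] [0.77100272 0.90072401 0.03444549] [4.31754529e-01 5.18794006e-03 1.12832122e-04] [0.69807598 0.02395653 0.04840626] [ 0.65042765 -0.45055841  0.03045924]
```

View pics/topc.png

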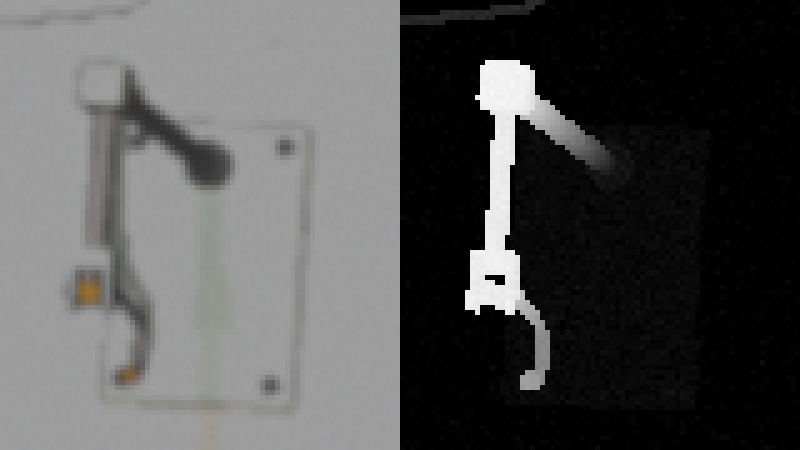

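```bash
cat >> h.py <<'E'
from scipy.spatial.transform import Rotation as Rn
YAW=-0.069; POST=np.array([.676,.2285]); D=np.array([np.cos(YAW),np.sin(YAW),0]); S=np.array([-D[1],D[0],0]); Z=np.array([0,0,1.])
PIV=np.array([*(POST-.115*D[:2]),.3])
def quat(x,y,z):
    q=Rn.from_matrix(np.stack([x,y,z],1)).as_quat(); return [q[3],q[0],q[1],q[2]]
def fwd(p,s=1):
    z=np.cos(p)*D-np.sin(p)*Z; y=s*S; return quat(np.cross(y,z),y,z)
def down(yaw,s=1):
    "tool down, closing along the bar's x"
    y=s*np.array([np.cos(yaw),np.sin(yaw),0]); z=-Z; return quat(np.cross(y,z),y,z)
def sw(x,y,z): return PIV*[1,1,0]+x*D+y*S+z*Z
E
python3 - <<'E'
from h import *
print(PIV)
for p in(0,.3,.6,.9):
  for s in(1,-1):
    for x in(-.16,0.0):
        j=inverse_kinematics(sw(x,0,.19),fwd(p,s)); print(p,s,x,None if j is None else np.round(j,2))
for s in(1,-1):
    for nm,P,yw in(('bar',[.565,-.30,.012],.025),('barup',[.565,-.30,.25],.025),('hang',sw(0,-.075,.11),YAW),('pre',sw(-.08,-.075,.14),YAW)):
        j=inverse_kinematics(P,down(yw,s)); print(nm,s,None if j is None else np.round(j,2))
im=dict(np.load('pics/top0.npz'));f=im['frame'];hsv=cv2.cvtColor(f,cv2.COLOR_BGR2HSV)
m=cv2.inRange(hsv,(15,80,80),(35,255,255));m[:,:320]=0;m[:,400:]=0
v,u=np.nonzero(m)
for c in(333,338,345,353,373,381,387): print(c,v[u==c].min(),v[u==c].max(),plane(im,c,v[u==c].mean(),.032).round(4))
E
```

```text
[0.56127365 0.23642871 0.3       ]
0 1 -0.16 None
0 1 0.0 [ 0.77 -0.36  2.35  4.36  0.91  0.54]
0 -1 -0.16 None
0 -1 0.0 [ 0.77 -0.36  2.35  4.36  0.91 -2.6 ]
0.3 1 -0.16 [ 1.17 -0.84  2.44 -1.27  1.25 -0.07]
0.3 1 0.0 [ 0.73 -0.52  2.26 -1.31  0.79 -0.06]
0.3 -1 -0.16 None
0.3 -1 0.0 None
0.6 1 -0.16 [ 1.03 -0.83  2.28 -0.88  1.27 -0.39]
0.6 1 0.0 [ 0.65 -0.5   2.08 -0.77  0.9  -0.57]
0.6 -1 -0.16 None
0.6 -1 0.0 [ 0.65 -0.5   2.08 -0.77  0.9   2.58]
0.9 1 -0.16 [ 0.84 -0.72  2.08 -0.53  1.35 -0.66]
0.9 1 0.0 [ 0.54 -0.37  1.85 -0.41  1.12 -0.88]
0.9 -1 -0.16 [ 0.84 -0.72  2.08 -0.53  1.35  2.48]
0.9 -1 0.0 [ 0.54 -0.37  1.85 -0.41  1.12  2.26]
bar 1 [-0.54  0.26  1.43 -0.    1.45 -0.57]
barup 1 [-0.54  0.21  1.07 -0.    1.87 -0.57]
hang 1 [ 0.22  0.04  1.49 -0.    1.6   0.29]
pre 1 [ 0.27 -0.17  1.64 -0.    1.67  0.34]
bar -1 [-0.54  0.26  1.43 -0.    1.45  2.58]
barup -1 [-0.54  0.21  1.07 -0.    1.87  2.58]
hang -1 None
pre -1 None
333 198 203 [ 0.5731 -0.1396  0.032 ]
338 198 204 [ 0.5711 -0.1558  0.032 ]
345 194 208 [ 0.5706 -0.1786  0.032 ]
353 199 206 [ 0.5629 -0.2045  0.032 ]
373 198 210 [ 0.5587 -0.2695  0.032 ]
381 200 206 [ 0.5614 -0.2957  0.032 ]
387 201 206 [ 0.5593 -0.3152  0.032 ]
```

```bash
python3 - <<'E'
from h import *
close()
q=fwd(.6); tip=lambda x:sw(x-.008*np.cos(.6),0,.192+.008*np.sin(.6))
move_to(tip(-.13),q); print(state()['time'])
move_l(tip(-.06),.05); f0=state()['ft_force']; print(state()['time'])
move_l(tip(-.003),.04)
for i in range(6): hold(.25); s=state(); print(s['time'],(s['ft_force']-f0).round(2))
a=[]
for i in range(4):
    im=snap('scene','push.png' if i==3 else None); a.append(im['frame'].astype(int)); hold(.1)
print([np.abs(a[i+1]-a[i])[90:160,240:320].max() for i in range(3)],s['ee_pos'],s['finger_gap'])
f=a[3].astype(np.uint8)[60:180,200:340]; cv2.imwrite('pics/pushc.png',cv2.resize(f,None,fx=5,fy=5))
E
```

```text
2.7167
4.2667
6.0917 [-0.93  0.45 -0.93]
6.3417 [-0.21  1.32 -1.57]
6.5917 [-0.94  0.58 -0.92]
6.8417 [-1.47  1.27 -1.3 ]
7.0917 [-1.44  0.64 -0.62]
7.3417 [-0.89  0.37 -1.18]
[np.int64(5), np.int64(6), np.int64(6)] [0.55168145 0.23711069 0.19652094] 0.0004916596500466378
```

View pics/pushc.png

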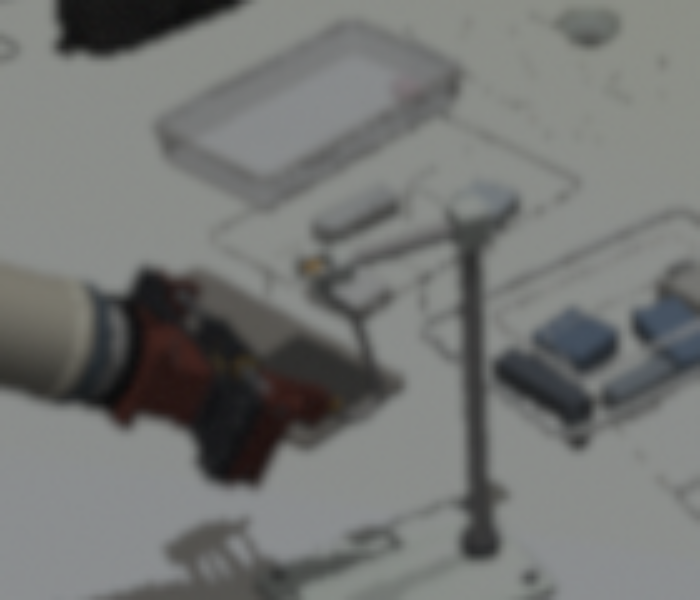

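The picture shows the fingertips holding the brass ball at crop (335,403). The hook is deflected towards the post and not moving. Next I retreat slowly.

```bash
cat >> h.py <<'E'
def ball(im):
    "brass ball of the hook: blob centre in the scene picture, below the pivot"
    hsv=cv2.cvtColor(im['frame'],cv2.COLOR_BGR2HSV); m=cv2.inRange(hsv,(8,90,60),(35,255,255))
    n,l,s,c=cv2.connectedComponentsWithStats(m[110:160,250:300]); return [(c[i].round(2)+[250,110]).tolist()+[int(s[i,4])] for i in range(1,n)]
E
python3 - <<'E'
from h import *
tip=lambda x:sw(x-.008*np.cos(.6),0,.192+.008*np.sin(.6))
move_l(tip(-.014),.015); move_l(tip(-.042),.007); move_l(tip(-.09),.04); move_l(tip(-.13),.1)
print(state()['time'])
a=[]
for i in range(8):
    im=snap('scene'); a.append(im['frame'].astype(int)); print(ball(im)); hold(.04)
print([np.abs(x-a[0])[90:160,240:320].max() for x in a[1:]],state()['time'])
np.savez('pics/rest.npz',**im); t=snap('top'); np.savez('pics/restt.npz',**t)
cv2.imwrite('pics/restc.png',np.hstack([cv2.resize(im['frame'][80:160,230:310],None,fx=5,fy=5),cv2.resize(t['frame'][150:230,170:250],None,fx=5,fy=5)]))
E
```

```text
14.875
[[262.0, 113.0, 1], [259.8, 142.0, 10]]
[[261.5, 113.0, 2], [259.8, 142.0, 10]]
[[262.0, 113.0, 1], [260.0, 141.8, 10]]
[[262.0, 113.0, 1], [260.18, 141.82, 11]]
[[262.0, 113.0, 1], [260.18, 141.82, 11]]
[[261.5, 113.0, 2], [260.0, 142.0, 9]]
[[262.0, 113.0, 1], [259.8, 142.0, 10]]
[[261.5, 113.0, 2], [259.64, 141.91, 11]]
[np.int64(5), np.int64(13), np.int64(15), np.int64(14), np.int64(9), np.int64(4), np.int64(3)] 15.6083
```

View pics/restc.png

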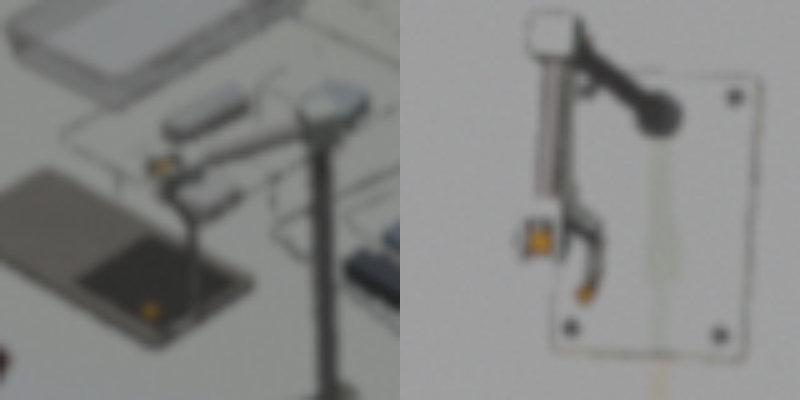

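The hook hangs still, with the ball at scene (260,142) moving only about ±0.3 px, under 0.01 rad. In the top view the ball is at (207,209). Next I go above the bar and look from close by.

```bash
python3 - <<'E'
from h import *
t=dict(np.load('pics/restt.npz'));s=dict(np.load('pics/rest.npz'))
print('ball top',plane(t,206.6,208.6,.193),'scene',plane(s,259.9,141.9,.193),'expected',sw(-.019,0,.193))
move_to([.36,.0,.28],down(-.08)); gripper_open()
move_to([.563,-.20,.26],down(-.08))
print(state()['time'],state()['joint_pos'].round(2))
im=snap('wrist','wr1.png'); np.savez('pics/wr1.npz',**im); print(np.linalg.inv(im['view'])[:3].round(3).tolist())
E
```

```text
ball top [0.5416149  0.23821146 0.193     ] scene [0.54018225 0.23610978 0.193     ] expected [0.54231886 0.23773867 0.193     ]
19.3083 [-0.4   0.09  1.18  0.    1.87 -0.32]
[[0.997, 0.077, 0.02, 0.568], [-0.08, 0.966, 0.246, -0.133], [0.0, -0.247, 0.969, 0.414]]
```

View pics/wr1.png

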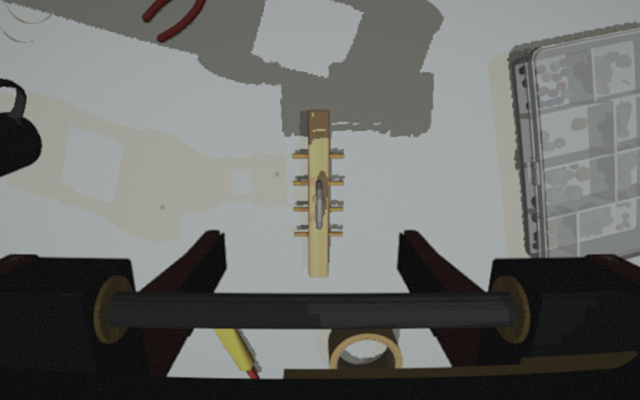

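```bash
python3 - <<'E'
from h import *
im=dict(np.load('pics/wr1.npz')); hsv=cv2.cvtColor(im['frame'],cv2.COLOR_BGR2HSV)
m=cv2.inRange(hsv,(12,60,50),(35,255,255)); m[:,:285]=0; m[:,352:]=0; m[282:]=0; m[:95]=0
v,u=np.nonzero(m); print(v.min(),v.max())
for r in(114,120,130,143,170,195,220,245,255,265,273):
    c=u[v==r]; 
    if len(c): print(r,c.min(),c.max(),plane(im,(c.min()+c.max())/2,r,.032).round(4),np.linalg.norm(plane(im,c.min(),r,.032)-plane(im,c.max(),r,.032)).round(4))
print(plane(im,318.5,v.min(),.032),plane(im,318,v.max(),.032))
for p in((293,154.5),(344,154.5),(293,181),(344,181),(294,208),(344,208),(294,233),(344,233)): print(plane(im,*p,.016).round(4))
E
```

```text
110 276
114 308 328 [ 0.5756 -0.1329  0.032 ] 0.0217
120 308 328 [ 0.5751 -0.1393  0.032 ] 0.0218
130 308 328 [ 0.5743 -0.15    0.032 ] 0.022
143 309 328 [ 0.5738 -0.1642  0.032 ] 0.021
170 308 328 [ 0.5709 -0.1943  0.032 ] 0.0226
195 309 328 [ 0.5693 -0.2232  0.032 ] 0.0218
220 309 328 [ 0.5671 -0.2532  0.032 ] 0.0222
245 309 327 [ 0.5642 -0.2843  0.032 ] 0.0215
255 309 327 [ 0.5632 -0.2971  0.032 ] 0.0217
265 309 327 [ 0.5622 -0.3102  0.032 ] 0.0219
273 309 327 [ 0.5614 -0.3208  0.032 ] 0.022
[ 0.57642845 -0.12874131  0.032     ] [ 0.56114894 -0.32483815  0.032     ]
[ 0.5434 -0.1764  0.016 ]
[ 0.6026 -0.1811  0.016 ]
[ 0.5405 -0.2076  0.016 ]
[ 0.6008 -0.2124  0.016 ]
[ 0.5387 -0.2407  0.016 ]
[ 0.5989 -0.2456  0.016 ]
[ 0.5357 -0.2725  0.016 ]
[ 0.5971 -0.2775  0.016 ]
```

```bash
python3 - <<'E'
from h import *
q=down(-.0755)
move_to([.563,-.3018,.10],q); move_l([.563,-.3018,.012],.08); close(); hold(.2)
s=state(); print(s['time'],s['finger_gap'],s['finger_force'],s['ee_pos'])
move_l([.563,-.3018,.16],.1)
print(state()['finger_gap'],state()['ft_force'],state()['moment'])
move_to([.40,-.10,.18],q); q=down(YAW)
move_to(sw(-.10,-.075,.139),q); hold(.3); s=state(); print(s['time'],s['finger_gap'],s['ee_pos'],sw(-.10,-.075,.139))
im=snap('scene'); np.savez('pics/pre.npz',**im); w=snap('wrist');np.savez('pics/prew.npz',**w)
cv2.imwrite('pics/pre.png',np.hstack([cv2.resize(im['frame'][90:210,220:340],(400,400)),cv2.resize(w['frame'],(400,250))[:,:] if 0 else cv2.copyMakeBorder(cv2.resize(w['frame'],(400,250)),0,150,0,0,0)]))
E
```

```text
22.5917 0.023687865166942657 29.99983549118042 [ 0.56299189 -0.30179458  0.01198268]
0.02356111314043466 [-0.090747    0.38682631 -2.63936366] [-0.18944712  0.0847597   0.00393584]
26.6167 0.023757056929895246 [0.45663252 0.16765196 0.13931246] [0.45634071 0.1685017  0.139     ]
```

View pics/pre.png

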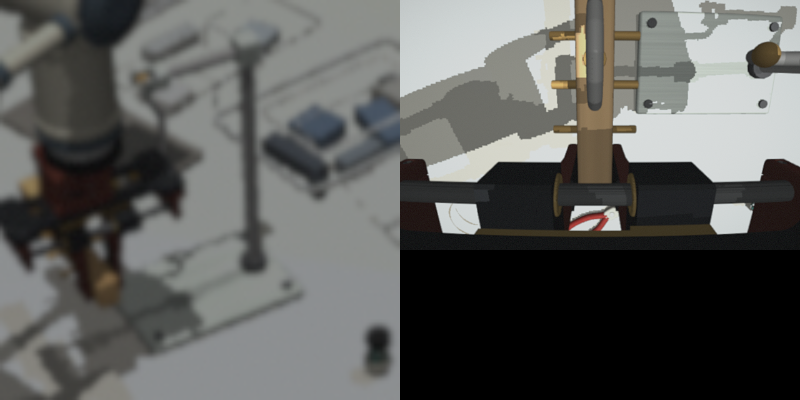

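The scene crop shows the bar gripped in front of the stand. The wrist view has the eye at about px (312, 0–175) and the hook ball at about (583,88). Next I measure droop and offsets from the wrist depth.

```bash
python3 - <<'E'
from h import *
w=dict(np.load('pics/prew.npz')); W=pts(w); E=np.array(state()['ee_pos'])
L=lambda p:np.stack([(p-PIV)@D,(p-PIV)@S,p[...,2]],-1)   # stand frame
Q=L(W)
ring=Q[0:178,290:335].reshape(-1,3); ring=ring[(ring[:,2]>.139+.025)&(np.abs(ring[:,0]+.1)<.02)]
print('ring',len(ring),ring.min(0),ring.max(0),np.median(ring,0))
top=ring[ring[:,2]>ring[:,2].max()-.004]; print('ring top',top.mean(0))
b=Q[180:260,290:340].reshape(-1,3); b=b[np.isfinite(b[:,0])&(np.abs(b[:,0]+.1)<.009)&(b[:,2]>.139)&(b[:,2]<.175)]
print('bar slope',np.polyfit(b[:,1],b[:,2],1),len(b),b.min(0),b.max(0))
p=np.polyfit(b[:,1],b[:,2],1);print('top z at y=0',np.polyval(p,0),'exp',E[2]+.020)
bl=Q[70:105,555:610].reshape(-1,3); bl=bl[(bl[:,2]>.18)&(bl[:,2]<.21)]; print('ball',len(bl),np.median(bl,0),bl.min(0),bl.max(0))
print('tcp',L(E))
E
```

```text
ring 4808 [-0.10298717 -0.0277362   0.18874902] [-0.09590217  0.02217429  0.21181899] [-0.09949065 -0.00201334  0.20683031]
ring top [-0.09944638 -0.00140371  0.2088623 ]
bar slope [-0.00152005  0.15895756] 3393 [-0.10860159 -0.06881367  0.15680963] [-0.09100056 -0.03409976  0.16109109]
top z at y=0 0.15895755657461225 exp 0.15922746824437492
ball 1563 [-0.02200627 -0.00043812  0.19654938] [-0.02624655 -0.005045    0.18009406] [-0.01465853  0.00478045  0.20079505]
tcp [-0.09979953 -0.07550501  0.13922747]
```

No droop (slope 0.0015). The ring's top is at 0.210 and the ball's top at 0.200, and y agrees to 1 mm. I'll thread at TCP z 0.141.

```bash
python3 - <<'E'
from h import *
P=lambda x,z:sw(x,-.075,z)
move_l(P(-.04,.141),.08); move_l(P(-.004,.141),.04); f0=np.array(state()['ft_force'])
move_l(P(0,.116),.04); hold(.1); print(state()['time'],state()['ft_force']-f0)
z=.116
while z>.108:
    z-=.001; move_l(P(0,z),.01); hold(.1); f=state()['ft_force']-f0; print(round(z,4),f.round(2))
    if f[2]>1.3: break
w=snap('wrist');np.savez('pics/hw.npz',**w); W=pts(w); Q=np.stack([(W-PIV)@D,(W-PIV)@S,W[...,2]],-1)
b=Q[180:260,290:340].reshape(-1,3); b=b[np.isfinite(b[:,0])&(np.abs(b[:,0])<.009)&(np.abs(b[:,2]-z-.02)<.01)]; p=np.polyfit(b[:,1],b[:,2],1); print('slope',p,np.polyval(p,0)-z)
im=snap('scene')
cv2.imwrite('pics/hung.png',np.hstack([cv2.resize(im['frame'][90:210,220:340],(400,400)),cv2.copyMakeBorder(cv2.resize(w['frame'],(400,250)),0,150,0,0,0)]))
print(state()['time'])
E
```

```text
29.55 [-0.09110044  0.16109073 -0.39977481]
0.115 [ 0.21 -0.06  0.08]
0.114 [-0.25  0.02 -0.6 ]
0.113 [-0.18 -0.75 -0.23]
0.112 [-1.16  0.71 -0.66]
0.111 [ 0.56 -0.66  1.86]
slope [0.00209596 0.13120394] 0.020203940244652815
31.4
```

View pics/hung.png

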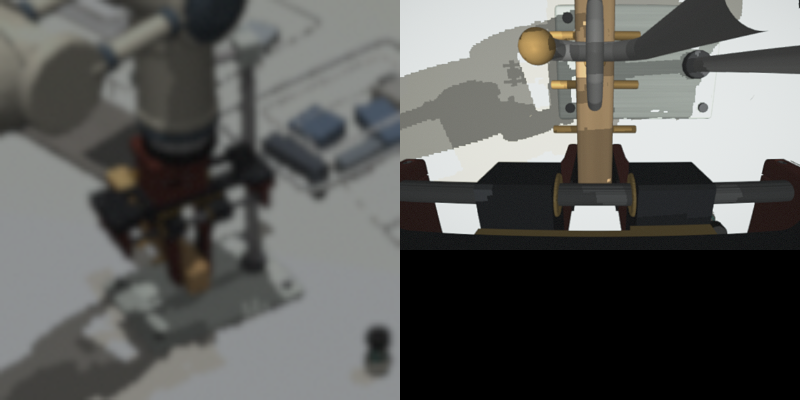

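The ring is in the hook's gap, with the ball in front of it (wrist view at about (535,45) in the composite) and the ring at (595,50). The force at z 0.111 shows the hook is carrying the bar. Next I release, back off sideways and watch.

```bash
python3 - <<'E'
from h import *
gripper_open(); hold(.5)
move_l(sw(0,-.15,.111),.06); move_l(sw(-.06,-.24,.16),.12); print(state()['time'])
def meas(save=None):
    w=snap('scene',save); hsv=cv2.cvtColor(w['frame'],cv2.COLOR_BGR2HSV); m=cv2.inRange(hsv,(10,60,60),(35,255,255)); m[:110]=0;m[200:]=0;m[:,:220]=0;m[:,340:]=0
    n,l,s,c=cv2.connectedComponentsWithStats(m); i=1+s[1:,4].argmax(); W=pts(w)[l==i]; W=W[np.isfinite(W[:,0])]
    y=(W-PIV)@S; b=np.polyfit(y,W[:,2],1); d=np.polyfit(y,(W-PIV)@D,1)
    return state()['time'],s[i,4],c[i].round(2),y.min().round(3),y.max().round(3),b.round(4),d.round(4)
for k in range(3):
    for i in range(5): print(*meas('fin%d.png'%k if i==4 else None)); hold(.15)
    hold(3)
f=cv2.imread('pics/fin2.png')[80:220,210:350]; cv2.imwrite('pics/finc.png',cv2.resize(f,(560,560)))
E
```

```text
35.525
35.575 168 [258.62 147.96] -0.217 0.259 [-0.5582  0.1557] [ 0.3423 -0.0241]
35.775 154 [258.32 146.88] -0.217 0.26 [-0.5892  0.1608] [ 0.3459 -0.0245]
35.975 163 [258.72 147.82] -0.221 0.267 [-0.5521  0.1551] [ 0.3418 -0.0235]
36.175 164 [258.74 147.87] -0.215 0.26 [-0.5497  0.1548] [ 0.3404 -0.0234]
36.375 168 [258.66 147.94] -0.222 0.264 [-0.5735  0.1569] [ 0.3428 -0.0241]
39.575 164 [258.68 147.88] -0.22 0.261 [-0.553   0.1559] [ 0.3392 -0.0237]
39.775 166 [258.66 147.93] -0.217 0.261 [-0.5587  0.156 ] [ 0.3427 -0.024 ]
39.975 152 [258.38 146.87] -0.218 0.258 [-0.5882  0.1608] [ 0.3468 -0.0244]
40.175 151 [258.36 146.8 ] -0.219 0.256 [-0.5891  0.161 ] [ 0.3506 -0.0246]
40.375 153 [258.34 146.94] -0.22 0.261 [-0.5876  0.1608] [ 0.3456 -0.0247]
43.575 161 [258.67 147.78] -0.218 0.258 [-0.5303  0.1537] [ 0.3427 -0.0235]
43.775 165 [258.68 147.92] -0.216 0.265 [-0.5558  0.156 ] [ 0.3401 -0.0239]
43.975 169 [258.73 148.01] -0.219 0.259 [-0.5841  0.1574] [ 0.341  -0.0239]
44.175 151 [258.4  146.93] -0.216 0.259 [-0.5865  0.1606] [ 0.3452 -0.0243]
44.375 152 [258.34 146.74] -0.222 0.268 [-0.5926  0.1612] [ 0.352  -0.0248]
```

View pics/finc.png

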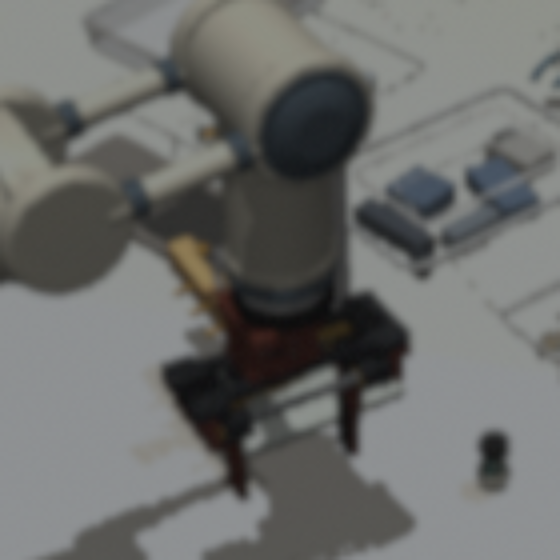

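The arm hides the bar in this view. I'll move it aside and check again.

```bash
python3 - <<'E'
from h import *
move_to([.40,-.30,.30],down(-.07)); print(state()['time'])
F=[]
for k in range(12): im=snap('scene'); F.append(im); hold(.15)
g=[x['frame'].astype(int)[90:220,220:340] for x in F]
print([int(np.abs(a-g[0]).max()) for a in g[1:]])
w=F[-1]; t=snap('top')
for n,w,(r0,r1,c0,c1) in(('scene',w,(90,220,220,340)),('top',t,(140,250,150,270))):
    hsv=cv2.cvtColor(w['frame'],cv2.COLOR_BGR2HSV); m=np.zeros(hsv.shape[:2],np.uint8); m[r0:r1,c0:c1]=cv2.inRange(hsv,(10,60,50),(35,255,255))[r0:r1,c0:c1]
    W=pts(w); k=(m>0)&np.isfinite(W[...,0])&(W[...,2]>.08)&(W[...,2]<.16); q=W[k]-PIV*[1,1,0]; x,y,z=q@D,q@S,q[:,2]
    e=np.abs(y)>.055; print(n,k.sum(),'y',y.min(),y.max(),'slope',np.polyfit(y[e],z[e],1),'x~y',np.polyfit(y[e],x[e],1),'z',np.median(z[e]),z[e&(y>0)].mean(),z[e&(y<0)].mean())
cv2.imwrite('pics/end.png',np.hstack([cv2.resize(F[-1]['frame'][90:190,220:320],(400,400)),cv2.resize(t['frame'][140:240,150:250],(400,400))])); print(state()['time'])
E
```

```text
48.8167
[18, 25, 25, 16, 17, 25, 25, 22, 17, 25, 25]
scene 235 y -0.106443743011102 0.07406494887919501 slope [0.08888737 0.1286299 ] x~y [ 0.02039619 -0.00404875] z 0.12630261182418367 0.13340584045502027 0.12131573150723526
top 448 y -0.0973936285853956 0.10044883871659634 slope [0.02849355 0.13025066] x~y [ 0.00452108 -0.0008967 ] z 0.13014625856593254 0.13245872100011713 0.12806861951949244
51.2667
```

View pics/end.png

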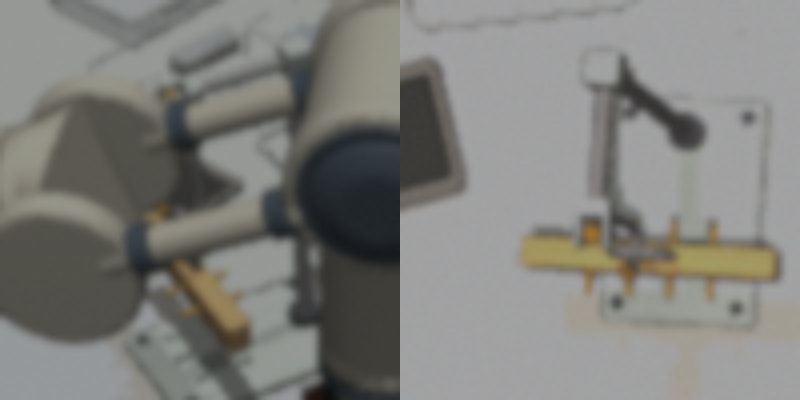

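The top view shows the bar hanging on the hook across the stand, with its ends at about (180,202) and (243,206). Next I check for residual motion with the top camera.

```bash
python3 - <<'E'
from h import *
for i in range(14):
    w=snap('top'); T=state()['time']; hsv=cv2.cvtColor(w['frame'],cv2.COLOR_BGR2HSV); m=np.zeros(hsv.shape[:2],np.uint8); m[140:250,150:270]=cv2.inRange(hsv,(10,60,50),(35,255,255))[140:250,150:270]
    W=pts(w); k=(m>0)&np.isfinite(W[...,0])&(W[...,2]>.11)&(W[...,2]<.16); q=W[k]-PIV*[1,1,0]; x,y,z=q@D,q@S,q[:,2]
    e=np.abs(y)>.055; print(round(T,2),np.polyfit(y[e],z[e],1).round(4),np.polyfit(y[e],x[e],1).round(4)); hold(.08)
E
```

```text
51.32 [0.0267 0.1307] [ 0.0035 -0.0011]
51.45 [0.0268 0.1305] [ 0.0028 -0.0014]
51.58 [0.0246 0.131 ] [ 0.0041 -0.0011]
51.72 [0.0315 0.1302] [ 0.0034 -0.0006]
51.85 [0.0287 0.1305] [ 0.0038 -0.0005]
51.98 [0.0265 0.1308] [ 0.0029 -0.0007]
52.12 [0.0229 0.1307] [ 0.0036 -0.001 ]
52.25 [0.0289 0.1308] [ 0.0017 -0.0014]
52.38 [0.0253 0.1307] [ 0.0047 -0.0011]
52.52 [0.0268 0.1309] [ 0.0031 -0.0008]
52.65 [0.0329 0.1304] [ 0.0024 -0.0005]
52.78 [0.0365 0.1306] [ 0.0039 -0.0007]
52.92 [0.0266 0.131 ] [ 0.0035 -0.0009]
53.05 [0.0306 0.1304] [ 0.0031 -0.0013]
```

```bash
python3 - <<'E'
from h import *
hold(11); print(state()['time']); print(job_done())
E
```

```text
64.1333
the job is handed in; nothing more can be done
None
```

I steadied and released the hook, hung the bar by its eye, and handed the job in at 64 s. At my last look (53 s) the bar was about 0.03 rad off level and swaying about 0.5 mm. The arm kept clear of the pliers, vial and tape, though I did not check their positions afterwards.

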